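# Level the sprung dispenser shelf

### The job

Lay the blue spirit level on the black dispenser shelf, between the two yellow marks, and let go of it. Turn the red knob of the shelf's foot until the bubble stands between the two black lines while the level is pressed down so that the shelf sits on its foot. Finish while still pressing the level down like that, with the bubble centred; do not let go at the end, and leave the white canister where it stands.

Things in the scene. Friction and masses are not known exactly. Their poses are not given: they have to be found in the camera images.
- level_center (a point): Centre of the loose blue spirit level, a bar 200 mm long (x axis), 28 mm wide (y), 52 mm high (z), 0.3 kg, lying upright on the counter; the point is 26 mm above its underside. Its vial is in the top face, centred 55 mm from here towards its +x end (23 to 87 mm); the rest of the top is plain and may be pressed. On the shelf either end may point to the foot.
- bubble (a joint): Bubble, a pale oval 16 mm long: its place in m along the level's own x axis from the middle of the vial (limits -0.022, 0.022); between the black lines within +-0.003. It drifts to the higher end by about 0.5 m per rad of tilt and settles in about 1.5 s.
- shelf: Black shelf, 240 (x) by 160 (y) by 14 mm, on a steel stand fixed to the counter. Origin on its hinge, which runs along y at the far edge, 60 mm above the counter; the plate reaches 10 to 250 mm along -x from it, its upper face at z = 7 mm. A spring lifts the near edge to 0.05 rad above level; some 5 N pressed on the middle brings it down onto the foot, 8 to 15 N seats it well.
- shelf_mid (a point): Middle of the shelf's upper face, 130 mm from the hinge; axes as the shelf's. Two yellow lines along x at y = +-26 mm mark the level's place: its length runs along the shelf's x, its centre over this point, 26 mm up.
- foot: Orange levelling foot on a post before the shelf's near edge, with an arm and a rubber ball under that edge, 238 mm from the hinge. The knob above moves it up and down, and it stays as left. It starts too low for a level shelf, by an unknown 3 to 7 mm. Origin on the post's axis.
- knob_grip (a point): Red knob over the foot: bar grip 44 mm long (x axis), 14 mm thick (y), 32 mm high on a 42 mm disc. The point is on its upright turning axis, 10 mm below the bar's top, 22 mm above the disc, 108 mm above the counter. Clockwise from above raises the foot 5 mm per rad, shifting the bubble of the pressed level 10.5 mm per rad towards the foot. Stiff, 0.15 N m; at most 1.5 rad is needed.
- canister: White jar with a black lid, 72 mm across, 120 mm high, to be left alone; origin under its centre.

How it is judged (in metres and radians):
On the way:
1. the level lies on the shelf between the marks, let go (angle between the x axis of level_center and the x axis of shelf, either way round below 0.15 rad and x of level_center in the frame of shelf between -0.16 and -0.1 m and y of level_center in the frame of shelf between -0.02 and 0.02 m and z of level_center in the frame of shelf between 0.028 and 0.038 m and contact force between the fingers and level below 0.1 N), for 0.2 s.
At the end, for the whole second after the job is handed in: Level flat on the shelf along the marks (centre within 30 mm along, 20 mm across, 0.15 rad); fingers press it with over 2 N; shelf bears on its foot (over 0.3 N) and is level within 0.012 rad; bubble within 3 mm of the vial's middle (angle between the x axis of level_center and the x axis of shelf, either way round below 0.15 rad and x of level_center in the frame of shelf between -0.16 and -0.1 m and y of level_center in the frame of shelf between -0.02 and 0.02 m and z of level_center in the frame of shelf between 0.028 and 0.038 m and value of joint bubble between -0.003 and 0.003 m and angle between shelf's own z axis and vertical below 0.012 rad and contact force between the fingers and level above 2 N and contact force between shelf and foot above 0.3 N); the arm keeps its last pose, push and grip.
It fails at once if the canister is shoved (over 30 mm) or tipped (distance of canister from where it was at the start of the episode above 0.03 m or angle between canister's own z axis and vertical above 0.3 rad).
It also fails if it takes over 64 s, if anything falls off the work surface, if the arm or the gripper's body presses on something with over 40 N, if the wrist force passes 120 N, or if a joint passes its speed limit or range.

### The arm

A 6-joint arm with a two-finger parallel gripper is mounted at the origin on the work surface. World frame = base frame: x ahead of the robot, y to its left, z up, the work surface at z = 0. Lengths are in mm, angles in rad, forces in N, time in s.
With the tool pointing down it reaches from about 350 to 875 mm from the base axis. Payload 4.2 kg.
Tool frame: the origin (TCP) lies at the very end of the fingers, on their centre line; the grasp point (between the pads) lies arm.hold_point_z behind it (arm.hold_point_z is the distance from the TCP to the grasp point, in mm); y points along the fingers, x is the direction in which the jaws open and shut, and the axes are right-handed (so a half turn about y gives the same grasp; the last joint's range is limited). The gripper opens to 85 mm and grips with 20 to 120 N. Pads are 22 mm wide; open, the fingers measure 114 mm over their backs; the gripper's body (76 mm by 85 mm) begins 54 mm behind the grasp point. The pads swing forward as they close: fully open they stand 13 mm farther back than shut.
Start: joints at [0.259, 0.385, 0.008, 0, -1.194, -0.259], TCP at [624.979, 0.025, 231.312] pointing down, gripper open.
Joint ranges: [-3.14, 3.14], [-1.21, 2.06], [-1.07, 1.41], [-3.16, 2.05], [-2.99, -0.16], [-3.1, 3.1]. Speed limits (rad/s): [2.79, 2.79, 3.14, 3.14, 3.14, 3.14].

### API

Orientations are given as a unit quaternion [x, y, z, w].
In Python, from bench import arm gives the robot as it stands.
- The arm moves only by the shell command python3 -m creep 'ROWS'. ROWS is JSON, a list of rows, each a list of 3 entries, a list of its own where there are three numbers: the shift along the world's x, y, z in mm, then the turn, a rotation vector about the world's x, y, z in rad, then the gripper command: -1 is shut, 1 is fully open, values between are in proportion. In form: [[[dx, dy, dz], [wx, wy, wz], jaw], ...]. A call has 1 to 12 rows; each row is the pose to reach, as a shift and turn from the pose commanded when the call began; what a row does not reach only later rows make up. A row lasts 1/12 s, in which the tool goes at most 41.7 mm and 7.16 degrees, less where a joint would pass 70% of its speed; a pose out of reach is approached as far as the arm can. A call with a gripper value outside its range is refused whole. The fingers move at their own pace and stop on an object; the grip force is fixed at half the most. Time passes only in rows, so rows that repeat a pose let the fingers close. It gives the time, the measured TCP pose, the force and the opening at its end, in the units of the state.
- arm.read_state(): the state, without advancing time (a new reading comes with each control period).
- arm.get_image(name): name is "scene" or "side" or "wrist"; returns (picture, depth): 384x512x3 uint8, red, green, blue; 384x512 float32, mm along the optical axis (not along the pixel's ray), 0 where there is no reading.
- arm.camera_params(name): a dict with "camera_matrix" (3x3 intrinsics, pixels), "extrinsics" (4x4, takes a point from world to camera coordinates); the wrist camera has in their place "T_tool_cam" (4x4, takes a point from camera to tool coordinates, whose origin is the TCP and whose axes are the tool frame's). Camera axes: x right, y down, z forward; pixel columns grow to the right and rows downward; lengths in mm; the calibration is good to about 2 mm. A picture is of the moment at which its call begins: read the wrist's pose just before it. camera_params takes no time and is no camera call.
- arm.job_done(): hands the job in, once; it reports no verdict.
The state is a dict: "clock": time; "joints": joint angles; "joint_vel": joint speeds; "joint_efforts": joint torques, N m; "position": TCP position; "ee_rot": TCP orientation; "contact_force": force on the tool from outside, world axes, zero at the start; "wrist_torque": the same for the moment, N m; "gripper_width": finger opening in mm.
Only numpy, scipy, OpenCV 4.12 (cv2) and the standard library are available. Lean on these libraries where they do the work, as an engineer would, in place of code of your own. Each camera call takes 0.05 s, during which the arm holds its last target.

## Working session

There is one attempt and no reset: what is moved stays moved. The work goes in short steps, Python scripts to look and compute and a shell command to move; the robot and the scene stay as the last step left them, time stands still between calls to the robot, and variables do not carry over. Pictures are saved under pics/ and viewed, and the job is handed in when it is done.

```bash
ls; mkdir -p pics; python3 - <<'E'
from bench import arm
import cv2,numpy as np
print(arm.hold_point_z, arm.read_state())
for n in ("scene","side","wrist"):
    p,d=arm.get_image(n); cv2.imwrite(f"pics/a_{n}.png",p[:,:,::-1]); np.savez(f"a_{n}.npz",p=p,d=d)
    print(n,arm.camera_params(n))
E
```

```text
pics
18.700000000000003 {'clock': 0.0, 'joints': array([ 2.58605091e-01,  3.85558495e-01,  6.63251283e-03, -4.96737008e-04,
       -1.19403205e+00, -2.58593753e-01]), 'joint_vel': array([ 0.00055069,  0.0003033 , -0.00036715, -0.00013651,  0.00066913,
       -0.00070132]), 'joint_efforts': array([-9.55001960e-04, -3.92286408e+01,  1.88399577e+01,  4.18616563e+00,
       -4.72148502e-03,  8.27910434e-07]), 'position': array([6.24409399e+02, 1.98219052e-02, 2.30223386e+02]), 'ee_rot': array([ 0.00071983, -0.70706871,  0.70714399,  0.00084139]), 'contact_force': array([-0.5351699 , -0.43901588, -0.49311728]), 'wrist_torque': array([ 0.00103654,  0.00247083, -0.00562766]), 'gripper_width': 85.36218339943186}
scene {'camera_matrix': array([[354.32122843,   0.        , 258.13973427],
       [  0.        , 354.32122843, 183.75303768],
       [  0.        ,   0.        ,   1.        ]]), 'extrinsics': array([[-6.90623675e-01,  7.23211413e-01,  2.04741698e-03,
         4.08182738e+02],
       [ 5.54787765e-01,  5.31601027e-01, -6.40008503e-01,
        -2.86958329e+02],
       [-4.63949862e-01
[... 517 characters left out ...]
 [ 2.71166916e-01, -5.96395373e-01, -7.55500538e-01,
         1.05450797e+03],
       [ 0.00000000e+00,  0.00000000e+00,  0.00000000e+00,
         1.00000000e+00]])}
wrist {'camera_matrix': array([[316.79130593,   0.        , 255.0226081 ],
       [  0.        , 316.79130593, 190.37727753],
       [  0.        ,   0.        ,   1.        ]]), 'T_tool_cam': array([[ 9.99999640e-01, -5.56339627e-04, -6.41139762e-04,
         3.48719321e-01],
       [ 4.36855738e-04, -3.10305785e-01,  9.50636697e-01,
        -1.43131228e+02],
       [-7.27826242e-04, -9.50636634e-01, -3.10305430e-01,
         8.05993633e+01],
       [ 0.00000000e+00,  0.00000000e+00,  0.00000000e+00,
         1.00000000e+00]])}
```

View images.

View pics/a_scene.png

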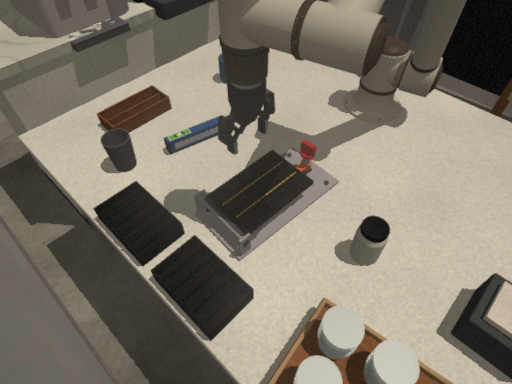

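View pics/a_side.png

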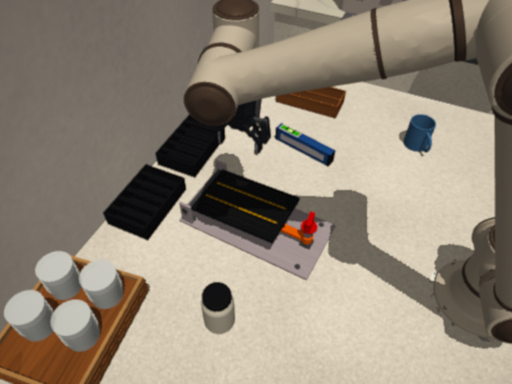

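View pics/a_wrist.png

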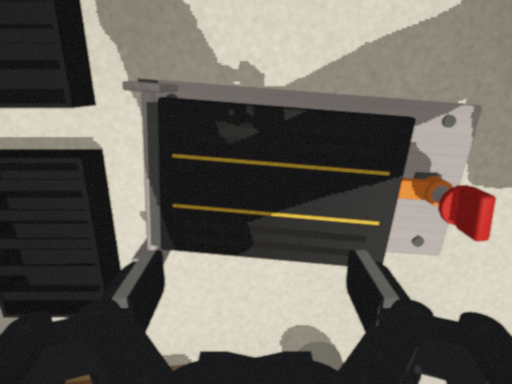

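```bash
cat > h.py <<'E'
import numpy as np,cv2
from bench import arm
from scipy.spatial.transform import Rotation as R
def cam(n,st=None):
    c=arm.camera_params(n);K=c["camera_matrix"]
    if n!="wrist": T=np.linalg.inv(c["extrinsics"])
    else:
        st=st or arm.read_state(); W=np.eye(4);W[:3,:3]=R.from_quat(st["ee_rot"]).as_matrix();W[:3,3]=st["position"];T=W@c["T_tool_cam"]
    return K,T
def cloud(n,d,st=None):
    K,T=cam(n,st);v,u=np.indices(d.shape)
    P=np.stack([(u-K[0,2])/K[0,0]*d,(v-K[1,2])/K[1,1]*d,d],-1)
    return P@T[:3,:3].T+T[:3,3]
def ray(n,uv,z,st=None):
    K,T=cam(n,st);uv=np.atleast_2d(uv).astype(float)
    r=np.c_[(uv[:,0]-K[0,2])/K[0,0],(uv[:,1]-K[1,2])/K[1,1],np.ones(len(uv))]@T[:3,:3].T
    return T[:3,3]+r*((z-T[2,3])/r[:,2])[:,None]
def proj(n,P,st=None):
    K,T=cam(n,st);q=(np.atleast_2d(P)-T[:3,3])@T[:3,:3];return np.c_[q[:,0]/q[:,2]*K[0,0]+K[0,2],q[:,1]/q[:,2]*K[1,1]+K[1,2]]
def hsv(p): return cv2.cvtColor(p,cv2.COLOR_RGB2HSV)
def line(P):
    xy=P[:,:2];c=xy.mean(0);w,V=np.linalg.eigh(np.cov((xy-c).T));return c,np.degrees(np.arctan2(V[1,1],V[0,1])),((xy-c)@V[:,1]).min(),((xy-c)@V[:,1]).max()
E
python3 - <<'E'
from h import *
for n in("scene","side","wrist"):
    f=np.load(f"a_{n}.npz");p,d=f["p"],f["d"];H=hsv(p);C=cloud(n,d)
    def m(lo,hi): return cv2.inRange(H,np.array(lo),np.array(hi))>0
    for name,lo,hi,zr in(("blue",(100,90,40),(125,255,255),(40,75)),("green",(35,100,60),(85,255,255),(20,80)),("yellow",(18,120,80),(32,255,255),(50,95)),("red",(0,190,90),(4,255,255),(80,140)),("orange",(5,200,90),(14,255,255),(30,140))):
        k=m(lo,hi)&(d>0)&(C[...,2]>zr[0])&(C[...,2]<zr[1])&(C[...,0]>300)&(C[...,0]<950)
        if k.sum()>8:
            l,lab,s,_=cv2.connectedComponentsWithStats(k.astype(np.uint8))
            for i in range(1,l):
                if s[i,4]<15: continue
                P=C[lab==i];print(n,name,s[i],np.r_[P.mean(0),P.min(0),P.max(0)].round(0),[np.round(x,1) for x in line(P)])
E
```

```text
scene blue [190 118  28  15 136] [ 526. -296.   51.  477. -316.   48.  574. -279.   55.] [array([ 526.4, -296.4]), np.float64(167.5), np.float64(-47.0), np.float64(49.6)]
scene green [180 130   9   6  26] [ 593. -315.   53.  580. -324.   50.  608. -305.   57.] [array([ 592.6, -315.1]), np.float64(170.7), np.float64(-15.5), np.float64(12.4)]
scene green [169 134  10   5  27] [ 627. -324.   53.  616. -332.   51.  639. -315.   54.] [array([ 627. , -324.3]), np.float64(156.9), np.float64(-12.8), np.float64(13.5)]
scene yellow [265 172  31  24  71] [558.  47.  76. 501.  41.  71. 612.  52.  79.] [array([558.4,  47.1]), np.float64(175.9), np.float64(-53.6), np.float64(58.0)]
side blue [277 124  57  34 386] [ 531. -293.   51.  456. -336.   40.  650. -264.   57.] [array([ 530.9, -292.6]), np.float64(168.5), np.float64(-121.4), np.float64(75.7)]
side green [281 125  19  11  69] [ 607. -320.   54.  577. -337.   47.  641. -304.   59.] [array([ 607.3, -320.1]), np.float64(164.8), np.float64(-34.6), np.float64(30.1)]
side yellow [238 207  39  17  98] [554.  48.  77. 501.  39.  72. 609.  56.  83.] 
[... 1478 characters left out ...]
t64(158.4), np.float64(-10.0), np.float64(7.2)]
wrist yellow [172 154 218  22 881] [600. -10.  75. 495. -19.  68. 705.   0.  81.] [array([599.9,  -9.6]), np.float64(175.7), np.float64(-105.7), np.float64(104.7)]
wrist yellow [173 204 207  22 920] [596.  43.  75. 499.  33.  68. 708.  53.  81.] [array([596.1,  42.9]), np.float64(175.6), np.float64(-112.5), np.float64(97.8)]
wrist red [ 440  187   54   53 1892] [429.  27. 103. 417.   7.  81. 443.  49. 120.] [array([428.8,  27.4]), np.float64(93.0), np.float64(-19.9), np.float64(22.3)]
wrist orange [407 177  43  26 424] [437.  23.  42. 414.  15.  31. 457.  39.  49.] [array([437. ,  23.4]), np.float64(-161.0), np.float64(-16.8), np.float64(22.7)]
```

```bash
python3 - <<'E'
import cv2
a=cv2.imread("pics/a_side.png");b=cv2.imread("pics/a_scene.png")
cv2.imwrite("pics/b1.png",cv2.resize(a[100:280,170:350],None,fx=3.3,fy=3.3,interpolation=cv2.INTER_CUBIC))
cv2.imwrite("pics/b2.png",cv2.resize(b[70:260,150:400],None,fx=3,fy=3,interpolation=cv2.INTER_CUBIC))
E
```

```text
(no output)
```

View pics/b1.png

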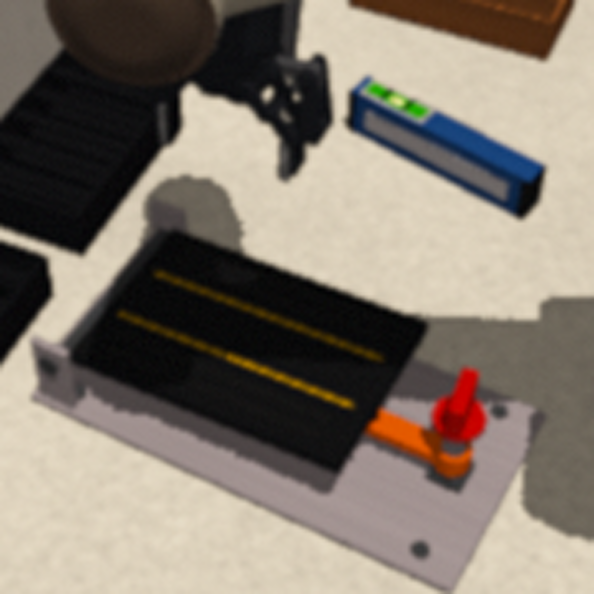

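View pics/b2.png

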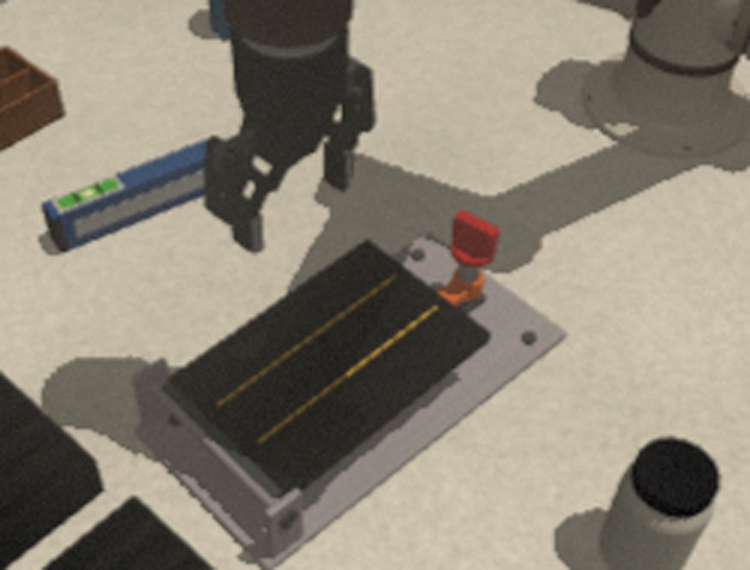

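The views show the shelf with its yellow lines at wrist pixels (172–390, 154–225) and the red knob at (467, 212). The level is at side pixel (305, 143), with its vial end at (290, 130). Its centre is near (557, -306), yaw about -12.5°. I'll move above it and look with the wrist camera.

```bash
python3 -m creep '[[[-67,-306,-60],[0,0,1.353],1],[[-67,-306,-60],[0,0,1.353],1],[[-67,-306,-60],[0,0,1.353],1],[[-67,-306,-60],[0,0,1.353],1],[[-67,-306,-60],[0,0,1.353],1],[[-67,-306,-60],[0,0,1.353],1],[[-67,-306,-60],[0,0,1.353],1],[[-67,-306,-60],[0,0,1.353],1],[[-67,-306,-60],[0,0,1.353],1],[[-67,-306,-60],[0,0,1.353],1],[[-67,-306,-60],[0,0,1.353],1],[[-67,-306,-60],[0,0,1.353],1]]'
python3 -m creep '[[[0,0,0],[0,0,0],1],[[0,0,0],[0,0,0],1]]'
python3 - <<'E'
from h import *
st=arm.read_state();print(st["position"],st["ee_rot"],st["joints"],st["contact_force"])
p,d=arm.get_image("wrist");cv2.imwrite("pics/c.png",p[:,:,::-1]);np.savez("c.npz",p=p,d=d)
H=hsv(p);C=cloud("wrist",d,st)
for name,lo,hi in(("blue",(100,90,40),(125,255,255)),("green",(35,100,60),(85,255,255))):
    k=(cv2.inRange(H,np.array(lo),np.array(hi))>0)&(C[...,2]>45)&(C[...,2]<60)
    P=C[k];print(name,k.sum(),np.r_[P.mean(0),P.min(0),P.max(0)].round(0),line(P))
n="side";p,d=arm.get_image(n);cv2.imwrite("pics/c2.png",p[:,:,::-1]);C=cloud(n,d);H=hsv(p)
k=(H[...,2]<60)&(C[...,2]>105)&(C[...,2]<130)&(C[...,1]>120);P=C[k];print("can",P.mean(0),len(P))
k=(cv2.inRange(H,np.array((0,190,90)),np.array((4,255,255)))>0)&(C[...,2]>112)&(C[...,2]<126);P=C[k];print("knob",len(P),P.mean(0),line(P))
E
```

```text
clock: 1.15
position: [557.5, -306.4, 170.7]
ee_rot: [-0.443, 0.551, -0.551, 0.443]
contact_force: [0.0, -0.6, 0.0]
gripper_width: 85.1
clock: 1.32
position: [557.9, -305.8, 171.2]
ee_rot: [-0.442, 0.552, -0.552, 0.442]
contact_force: [0.1, 0.1, -0.1]
gripper_width: 85.6
[ 557.94903008 -305.79245074  171.18394474] [-0.44208355  0.55199677 -0.55180889  0.44200525] [-2.47514472e-01  4.48547747e-01 -4.74091166e-02 -8.19437698e-05
 -1.07511814e+00  1.59818855e+00] [ 0.06816474  0.05866975 -0.06551993]
blue 3833 [ 532. -303.   52.  456. -345.   49.  654. -271.   55.] (array([ 531.85892181, -302.6934146 ]), np.float64(166.03769196894453), np.float64(-122.74282034207738), np.float64(76.96567178160362))
green 1205 [ 609. -322.   54.  575. -336.   52.  640. -307.   56.] (array([ 609.07021569, -321.86523943]), np.float64(165.85268449079155), np.float64(-29.965782059467116), np.float64(33.200720950796665))
can [486.60476859 300.18395614 120.66982864] 698
knob 80 [420.99490832  37.13154315 117.97613068] (array([420.99490832,  37.13154315]), np.float64(92.7849547261728), np.float64(-25.336714747971758), np.float64(19.952389615883682))
```

View pics/c.png

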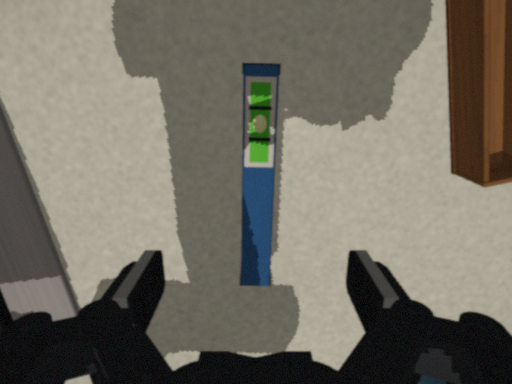

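View pics/c2.png

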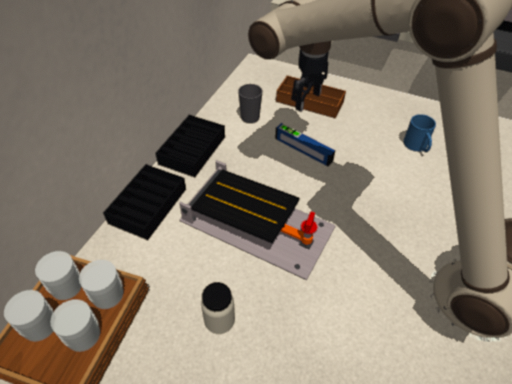

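The wrist view shows the level running straight up the image at columns 241–280, with its vial at (260, 122). Its centre is (555, -308.5), yaw -14°. The canister, near (487, 300), is well clear. I'll descend and grip.

```bash
python3 -m creep '[[[-3,-2.5,-40],[0,0,-0.024],1],[[-3,-2.5,-80],[0,0,-0.024],1],[[-3,-2.5,-115],[0,0,-0.024],1],[[-3,-2.5,-140],[0,0,-0.024],1],[[-3,-2.5,-155],[0,0,-0.024],1],[[-3,-2.5,-155],[0,0,-0.024],0],[[-3,-2.5,-155],[0,0,-0.024],-1],[[-3,-2.5,-155],[0,0,-0.024],-1],[[-3,-2.5,-155],[0,0,-0.024],-1],[[-3,-2.5,-155],[0,0,-0.024],-1],[[-3,-2.5,-155],[0,0,-0.024],-1],[[-3,-2.5,-155],[0,0,-0.024],-1]]'
python3 -m creep '[[[0,0,0],[0,0,0],-1],[[0,0,0],[0,0,0],-1],[[0,0,0],[0,0,0],-1]]'
```

```text
clock: 2.42
position: [556.3, -308.8, 18.4]
ee_rot: [0.435, -0.555, 0.558, -0.437]
contact_force: [0.5, 1.8, 6.8]
gripper_width: 27.2
clock: 2.67
position: [556.3, -308.8, 18.4]
ee_rot: [0.435, -0.555, 0.558, -0.437]
contact_force: [-0.0, 0.6, 7.3]
gripper_width: 27.6
```

```bash
python3 -m creep '[[[0,0,20],[0,0,0],-1],[[0,0,60],[0,0,0],-1],[[0,0,100],[0,0,0],-1],[[0,0,130],[0,0,0],-1],[[0,0,130],[0,0,0],-1]]'
python3 -m creep '[[[5,35,0],[0,0,0.02],-1],[[9,70,0],[0,0,0.03],-1],[[14,105,0],[0,0,0.05],-1],[[19,140,0],[0,0,0.07],-1],[[24,180,0],[0,0.02,0.09],-1],[[29,220,0],[0,0.03,0.11],-1],[[34,260,0],[0,0.05,0.13],-1],[[39,295,0],[0,0.05,0.15],-1],[[42.5,325,0],[0,0.05,0.168],-1],[[42.5,325,0],[0,0.05,0.168],-1],[[42.5,325,0],[0,0.05,0.168],-1]]'
python3 - <<'E'
from h import *
for n in("side","scene","wrist"):
    st=arm.read_state();p,d=arm.get_image(n);cv2.imwrite(f"pics/d_{n}.png",p[:,:,::-1]);C=cloud(n,d,st);H=hsv(p)
    for name,lo,hi in(("blue",(100,90,40),(125,255,255)),("green",(35,100,60),(85,255,255))):
        k=(cv2.inRange(H,np.array(lo),np.array(hi))>0)&(C[...,2]>165)&(C[...,2]<195)&(d>0)
        P=C[k]
        if len(P)>8:print(n,name,k.sum(),np.r_[P.mean(0),P.min(0),P.max(0)].round(0),line(P))
E
```

```text
clock: 3.08
position: [558.6, -310.2, 154.3]
ee_rot: [0.434, -0.552, 0.561, -0.439]
contact_force: [0.8, -0.9, -1.8]
gripper_width: 27.3
clock: 4.0
position: [596.7, 18.3, 145.0]
ee_rot: [-0.496, 0.529, -0.506, 0.467]
contact_force: [-0.3, 0.1, -2.7]
gripper_width: 27.3
side blue 441 [548.  29. 181. 497.   5. 165. 664.  44. 189.] (array([548.2012838 ,  28.68062426]), np.float64(175.45527728209842), np.float64(-115.66025119639094), np.float64(51.58728682645612))
scene blue 17 [685.  17. 174. 529.   6. 171. 696.  25. 182.] (array([684.55284664,  17.05619895]), np.float64(178.08805241550075), np.float64(-11.73817517792985), np.float64(155.43240903263245))
scene green 90 [657.  13. 176. 621.   4. 173. 683.  23. 179.] (array([656.66855421,  13.3782787 ]), np.float64(175.84152943056336), np.float64(-25.98973587399158), np.float64(35.56185019391932))
wrist blue 10248 [626.  13. 178. 566.  -6. 169. 696.  31. 184.] (array([625.54645897,  13.05035514]), np.float64(175.28093698293515), np.float64(-70.24757229722663), np.float64(60.00470150564649))
wrist green 6596 [656.  11. 177. 618.   2. 174. 683.  22. 181.] (array([656.16487119,  11.16255965]), np.float64(175.71890178029983), np.float64(-26.274246114419636), np.float64(37.98790694840782))
```

View pics/d_side.png

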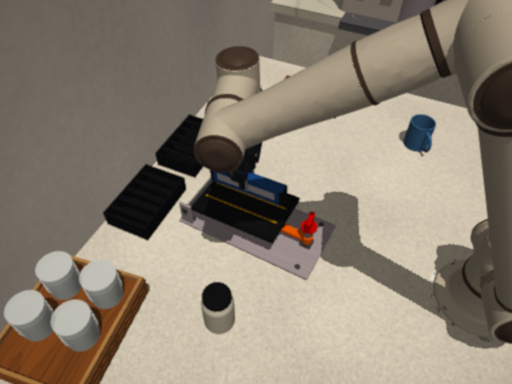

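View pics/d_wrist.png

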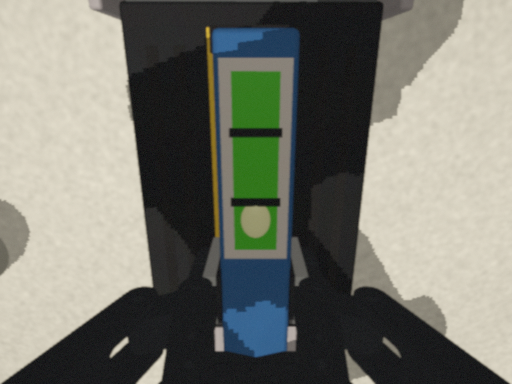

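The wrist view shows the level held in the jaws along the shelf, vial end far, with the bubble at (256, 221) because the level is tilted. Its centre is about (596, 15.5), already over the marks, so I'll lower it slowly.

```bash
python3 -m creep '[[[2,1,-20],[0,0,0],-1],[[2,1,-35],[0,0,0],-1],[[2,1,-42],[0,0,0],-1],[[2,1,-46],[0,0,0],-1],[[2,1,-49],[0,0,0],-1],[[2,1,-51],[0,0,0],-1],[[2,1,-51],[0,0,0],-1]]'
python3 -m creep '[[[0,0,-1],[0,0,0],-1],[[0,0,-2],[0,0,0],-1],[[0,0,-2],[0,0,0],-1]]'
```

```text
clock: 4.73
position: [599.7, 17.3, 95.6]
ee_rot: [-0.495, 0.529, -0.507, 0.467]
contact_force: [-0.1, 0.8, -2.3]
gripper_width: 27.4
clock: 4.98
position: [599.6, 17.6, 93.6]
ee_rot: [-0.495, 0.529, -0.507, 0.467]
contact_force: [-0.2, 0.3, -2.5]
gripper_width: 27.5
```

```bash
python3 -m creep '[[[0,0,-1],[0,0,0],-1],[[0,0,-2],[0,0,0],-1],[[0,0,-2],[0,0,0],-1]]'
python3 -m creep '[[[0,0,-1],[0,0,0],-1],[[0,0,-2],[0,0,0],-1],[[0,0,-2],[0,0,0],-1]]'
```

```text
clock: 5.23
position: [599.8, 17.6, 92.2]
ee_rot: [-0.495, 0.528, -0.507, 0.468]
contact_force: [-2.6, 0.7, 1.4]
gripper_width: 27.4
clock: 5.48
position: [599.7, 17.5, 91.2]
ee_rot: [-0.495, 0.528, -0.507, 0.468]
contact_force: [-5.7, 0.8, 7.0]
gripper_width: 27.1
```

In contact, so I'll release, lift clear and look.

```bash
python3 -m creep '[[[0,0,1],[0,0,0],0.2],[[0,0,1],[0,0,0],0.2],[[0,0,1],[0,0,0],0.2],[[0,0,1],[0,0,0],0.2],[[0,0,1],[0,0,0],0.2],[[0,0,30],[0,0,0],0.2],[[0,0,60],[0,0,0],0.2],[[0,0,90],[0,0,0],0.2],[[0,0,110],[0,0,0],0.2],[[0,0,110],[0,0,0],0.2],[[0,0,110],[0,0,0],0.2]]'
python3 - <<'E'
from h import *
for n in("side","wrist"):
    st=arm.read_state();p,d=arm.get_image(n);cv2.imwrite(f"pics/e_{n}.png",p[:,:,::-1]);C=cloud(n,d,st);H=hsv(p)
    for name,lo,hi,z0,z1 in(("blue",(100,90,40),(125,255,255),110,140),("green",(35,100,60),(85,255,255),110,140),("yellow",(18,120,80),(32,255,255),50,95),("red",(0,190,90),(4,255,255),112,126)):
        k=(cv2.inRange(H,np.array(lo),np.array(hi))>0)&(C[...,2]>z0)&(C[...,2]<z1)&(d>0)
        l,lab,s,_=cv2.connectedComponentsWithStats(k.astype(np.uint8))
        for i in range(1,l):
            P=C[lab==i]
            if len(P)>30:print(n,name,s[i],np.r_[P.mean(0),P.min(0),P.max(0)].round(0),np.hstack(line(P)).round(1))
E
```

```text
clock: 6.4
position: [600.0, 17.7, 200.5]
ee_rot: [-0.494, 0.528, -0.508, 0.468]
contact_force: [0.2, -0.3, -0.4]
gripper_width: 51.5
side blue [211 174  73  37 610] [575.  26. 126. 499.   1. 110. 697.  41. 135.] [ 575.    26.4  178.3 -122.7   75.9]
side green [216 176   8   6  31] [678.  13. 124. 669.   4. 122. 686.  21. 126.] [677.5  12.7  48.7 -10.4   9.2]
side green [223 178   9   7  38] [655.  14. 125. 645.   4. 121. 666.  23. 127.] [654.8  14.1 159.  -12.3   9.7]
side yellow [259 215  18   9  38] [525.  50.  79. 502.  43.  74. 551.  55.  82.] [524.7  49.8 175.9 -26.4  23.1]
side red [305 212  10  15  85] [421.  36. 118. 414.  11. 112. 428.  56. 124.] [421.4  36.5  92.9 -25.3  19.6]
wrist blue [ 232   46   46  265 6045] [585.  17. 127. 500.  -5. 116. 700.  37. 132.] [ 584.5   17.2  175.6 -114.8   83.7]
wrist green [243  69  24  30 718] [677.  11. 123. 667.   3. 121. 686.  19. 125.] [676.7  10.7 175.4  -8.8   9. ]
wrist green [243 102  24  36 829] [654.  13. 125. 642.   4. 122. 666.  21. 127.] [654.3  12.5 174.2 -11.3  12. ]
wrist green [243 141  23  26 329] [631.  14. 126. 622.   6. 124. 641.  22. 128.] [ 630.9   14.2 -178.6  -10.     9.1]
wrist yellow [ 218   39   13  239 1144] [610.  42.  74. 498.  33.  68. 709.  53.  81.] [609.9  41.9 175.7 -99.2 111.9]
wrist yellow [ 279   39   12  238 1074] [612. -10.  74. 495. -19.  67. 705.   0.  81.] [612.1 -10.4 175.7 -93.2 117.3]
```

View pics/e_wrist.png

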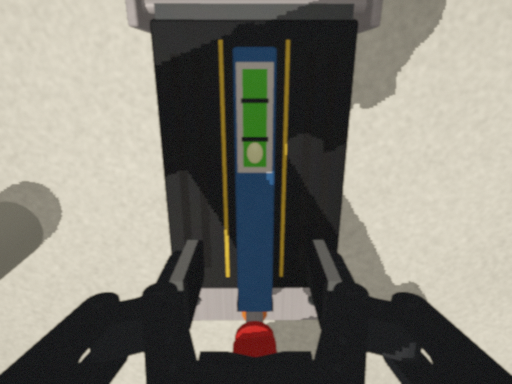

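View pics/e_side.png

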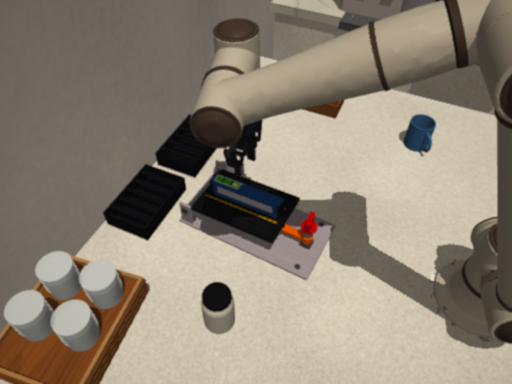

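The wrist view shows the level between the two yellow lines: bar at columns 234–276, lines at columns 222 and 285, bubble at (255, 152). It is centred at about (600, 16) and released. Next I'll shut the fingers and press to read the bubble.

```bash
python3 -m creep '[[[-12,-1,-20],[0,-0.05,0],-1],[[-12,-1,-40],[0,-0.05,0],-1],[[-12,-1,-50],[0,-0.05,0],-1],[[-12,-1,-50],[0,-0.05,0],-1],[[-12,-1,-60],[0,-0.05,0],-1],[[-12,-1,-66],[0,-0.05,0],-1],[[-12,-1,-70],[0,-0.05,0],-1],[[-12,-1,-70],[0,-0.05,0],-1]]'
python3 -m creep '[[[0,0,-2],[0,0,0],-1],[[0,0,-4],[0,0,0],-1],[[0,0,-5],[0,0,0],-1],[[0,0,-5],[0,0,0],-1]]'
python3 -m creep '[[[0,0,-2],[0,0,0],-1],[[0,0,-4],[0,0,0],-1],[[0,0,-5],[0,0,0],-1],[[0,0,-5],[0,0,0],-1]]'
```

```text
clock: 7.17
position: [587.4, 16.5, 128.4]
ee_rot: [0.483, -0.517, 0.519, -0.48]
contact_force: [-0.0, -0.6, -1.0]
gripper_width: 0.0
clock: 7.5
position: [587.4, 16.6, 124.6]
ee_rot: [0.482, -0.517, 0.519, -0.48]
contact_force: [-0.8, -1.0, 2.0]
gripper_width: 0.0
clock: 7.83
position: [587.0, 16.5, 119.1]
ee_rot: [0.482, -0.517, 0.519, -0.48]
contact_force: [-2.2, 0.1, 3.4]
gripper_width: -0.0
```

```bash
python3 -m creep '[[[0,0,-1.5],[0,0,0],-1],[[0,0,-3],[0,0,0],-1],[[0,0,-3],[0,0,0],-1]]'
python3 -m creep '[[[0,0,-1],[0,0,0],-1],[[0,0,-2],[0,0,0],-1],[[0,0,-2],[0,0,0],-1]]'
```

```text
clock: 8.08
position: [587.1, 16.4, 116.1]
ee_rot: [0.482, -0.517, 0.519, -0.48]
contact_force: [-3.6, -0.3, 4.1]
gripper_width: -0.3
clock: 8.33
position: [587.2, 16.4, 115.6]
ee_rot: [0.483, -0.517, 0.519, -0.48]
contact_force: [-6.5, 1.3, 10.6]
gripper_width: -0.1
```

Seated at 10.6 N. I'll let the bubble settle and read it.

```bash
python3 -m creep '[[[0,0,0],[0,0,0],-1],[[0,0,0],[0,0,0],-1],[[0,0,0],[0,0,0],-1],[[0,0,0],[0,0,0],-1],[[0,0,0],[0,0,0],-1],[[0,0,0],[0,0,0],-1],[[0,0,0],[0,0,0],-1],[[0,0,0],[0,0,0],-1],[[0,0,0],[0,0,0],-1],[[0,0,0],[0,0,0],-1],[[0,0,0],[0,0,0],-1],[[0,0,0],[0,0,0],-1]]'
python3 -m creep '[[[0,0,0],[0,0,0],-1],[[0,0,0],[0,0,0],-1],[[0,0,0],[0,0,0],-1],[[0,0,0],[0,0,0],-1],[[0,0,0],[0,0,0],-1],[[0,0,0],[0,0,0],-1],[[0,0,0],[0,0,0],-1],[[0,0,0],[0,0,0],-1],[[0,0,0],[0,0,0],-1],[[0,0,0],[0,0,0],-1],[[0,0,0],[0,0,0],-1],[[0,0,0],[0,0,0],-1]]'
cat > bub.py <<'E'
import sys
from h import *
tag=sys.argv[1]
st=arm.read_state();p,d=arm.get_image("wrist");cv2.imwrite(f"pics/{tag}.png",p[:,:,::-1]);C=cloud("wrist",d,st);H=hsv(p)
zt=np.median(C[(cv2.inRange(H,np.array((100,90,40)),np.array((125,255,255)))>0)][:,2])
g=cv2.inRange(H,np.array((35,100,60)),np.array((85,255,255)))
v,u=np.nonzero(g);x0,x1,y0,y1=u.min(),u.max(),v.min(),v.max();print("green box",x0,x1,y0,y1,"ztop",zt)
roi=np.zeros_like(g);roi[y0:y1,x0:x1+1]=255
bl=((H[...,1]<120)&(H[...,2]>120)).astype(np.uint8)*255&roi   # pale bubble
bl=cv2.morphologyEx(bl,cv2.MORPH_OPEN,np.ones((5,5)))
dk=((H[...,2]<60)).astype(np.uint8)*255&roi
dk=cv2.morphologyEx(dk,cv2.MORPH_OPEN,np.ones((3,11)))
pts={}
for nm,m in(("bubble",bl),("lines",dk)):
    l,lab,s,c=cv2.connectedComponentsWithStats(m)
    for i in range(1,l):
        if s[i,4]>40:
            P=ray("wrist",c[i],zt,st)[0];print(nm,s[i],c[i].round(1),P.round(1));pts.setdefault(nm,[]).append(P)
if len(pts.get("lines",[]))==2:
    m=(pts["lines"][0]+pts["lines"][1])/2;ax=np.array([.997,-.076,0]);print("gap",np.linalg.norm(pts["lines"][0]-pts["lines"][1]))
    for b in pts["bubble"]:print("BUBBLE mm (+ = hinge)",(b-m)@ax)
print(st["clock"],st["position"],st["contact_force"])
E
python3 bub.py f
```

```text
clock: 9.33
position: [587.2, 16.4, 115.6]
ee_rot: [0.482, -0.517, 0.519, -0.48]
contact_force: [-5.7, 1.5, 10.4]
gripper_width: 0.3
clock: 10.33
position: [587.1, 16.4, 115.6]
ee_rot: [0.482, -0.517, 0.519, -0.48]
contact_force: [-6.3, 0.4, 9.9]
gripper_width: -0.3
green box 232 269 49 196 ztop 116.73530195217894
bubble [239  82  23  35 669] [250.3  98.7] [661.8  12.1 116.7]
lines [232 154  38   6 227] [250.6 156.5] [636.5  13.9 116.7]
10.3333 [587.13986164  16.38795314 115.586529  ] [-6.32352028  0.38823427  9.91180375]
```

View pics/f.png

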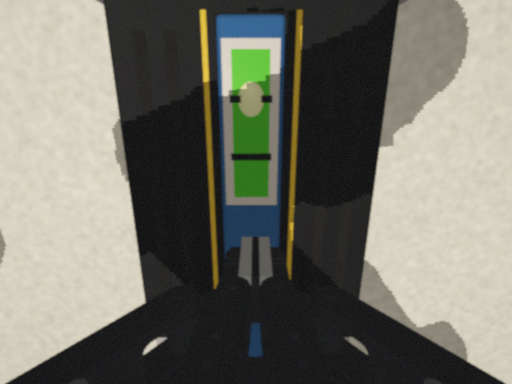

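With the level pressed, the bubble sits at (250, 99), on the far black line; the near line is at (251, 156). That puts it about 12.6 mm towards the hinge, so the knob needs roughly 1.2 rad clockwise. I'll lift and go over the knob.

```bash
python3 -m creep '[[[0,0,15],[0,0,0],-1],[[0,0,50],[0,0,0],-1],[[-30,3,90],[0,0,-0.12],-1],[[-65,6,110],[0,0,-0.24],-1],[[-105,10,110],[0,0,-0.36],-1],[[-140,14,110],[0,0,-0.48],0],[[-161,14,110],[0,0,-0.6],0],[[-161,14,110],[0,0,-0.72],0.3],[[-161,14,110],[0,0,-0.84],0.3],[[-161,14,110],[0,0,-0.96],0.3],[[-161,14,110],[0,0,-1.08],0.3],[[-161,14,110],[0,0,-1.2],0.3]]'
python3 -m creep '[[[0,0,0],[0,0,-0.12],0.3],[[0,0,0],[0,0,-0.246],0.3],[[0,0,0],[0,0,-0.246],0.3],[[0,0,0],[0,0,-0.246],0.3]]'
python3 - <<'E'
from h import *
for n in("wrist","side","scene"):
    st=arm.read_state();p,d=arm.get_image(n);cv2.imwrite(f"pics/g_{n}.png",p[:,:,::-1]);C=cloud(n,d,st);H=hsv(p)
    for name,lo,hi,z0,z1 in(("top",(0,190,90),(4,255,255),115,126),("red",(0,190,60),(4,255,255),80,126)):
        k=(cv2.inRange(H,np.array(lo),np.array(hi))>0)&(C[...,2]>z0)&(C[...,2]<z1)&(d>0);P=C[k]
        if len(P)>30:print(n,name,len(P),np.r_[P.mean(0),P.min(0),P.max(0)].round(0),np.hstack(line(P)).round(1))
E
```

```text
clock: 11.38
position: [427.2, 30.9, 224.2]
ee_rot: [0.103, -0.699, 0.7, -0.102]
contact_force: [-0.2, 0.7, 0.6]
gripper_width: 55.7
clock: 11.72
position: [427.0, 30.7, 224.1]
ee_rot: [0.02, -0.707, 0.707, -0.018]
contact_force: [0.4, 0.1, -0.8]
gripper_width: 55.5
wrist top 733 [422.  27. 118. 414.   7. 115. 430.  49. 120.] [422.1  26.8  93.5 -19.2  22.2]
wrist red 1491 [423.  26. 103. 404.   7.  82. 441.  49. 120.] [423.   26.1  89.9 -18.8  22.9]
side top 67 [421.  38. 119. 414.  15. 116. 428.  55. 122.] [421.2  37.8  91.2 -22.7  17.4]
side red 210 [420.  40. 101. 403.  15.  83. 440.  57. 122.] [419.9  39.6  83.3 -25.2  17.2]
```

View pics/g_wrist.png

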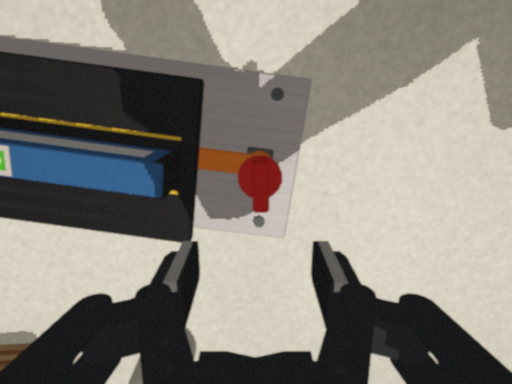

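View pics/g_side.png

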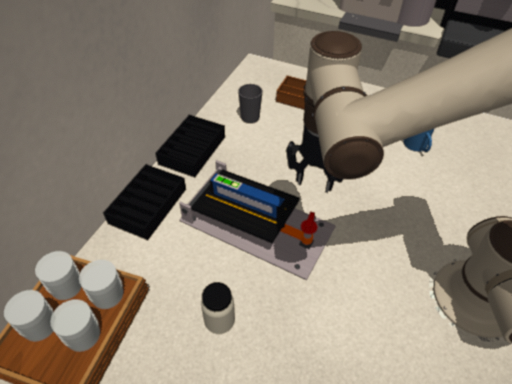

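The wrist view shows the knob disc at (260, 177), with its bar end-on at (261, 197). The bar top is centred at (422, 28.5), lying at 93.5°, so I'll descend and grip.

```bash
python3 -m creep '[[[-4.5,-1.5,-30],[0,0,0.01],0.3],[[-4.5,-1.5,-60],[0,0,0.01],0.3],[[-4.5,-1.5,-90],[0,0,0.01],0.3],[[-4.5,-1.5,-115],[0,0,0.01],0.3],[[-4.5,-1.5,-128],[0,0,0.01],0.3],[[-4.5,-1.5,-132],[0,0,0.01],0.3],[[-4.5,-1.5,-132],[0,0,0.01],-1],[[-4.5,-1.5,-132],[0,0,0.01],-1],[[-4.5,-1.5,-132],[0,0,0.01],-1],[[-4.5,-1.5,-132],[0,0,0.01],-1],[[-4.5,-1.5,-132],[0,0,0.01],-1],[[-4.5,-1.5,-132],[0,0,0.01],-1]]'
python3 -m creep '[[[0,0,0],[0,0,0],-1],[[0,0,0],[0,0,0],-1]]'
python3 - <<'E'
from h import *
print(arm.read_state()["joints"])
p,d=arm.get_image("side");cv2.imwrite("pics/h.png",cv2.resize(p[130:280,200:350,::-1],None,fx=4,fy=4,interpolation=cv2.INTER_CUBIC))
E
```

```text
clock: 12.87
position: [422.5, 29.4, 93.7]
ee_rot: [-0.023, 0.707, -0.707, 0.021]
contact_force: [-2.1, 1.5, 6.1]
gripper_width: 12.8
clock: 13.03
position: [422.5, 29.4, 93.6]
ee_rot: [-0.023, 0.707, -0.707, 0.021]
contact_force: [-2.3, 1.0, 6.1]
gripper_width: 12.8
[ 0.45559024  0.21340971 -0.65219413 -0.00150242 -0.70710512 -0.39266534]
```

View pics/h.png

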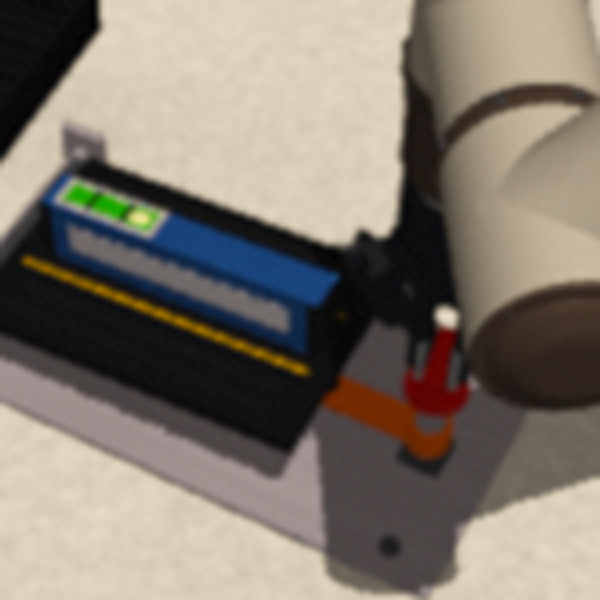

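The side view shows the fingers around the red bar at (440, 365), opening 12.8 mm. Now I'll turn 1.2 rad clockwise.

```bash
python3 -m creep '[[[0,0,0],[0,0,-0.1],-1],[[0,0,0],[0,0,-0.2],-1],[[0,0,0],[0,0,-0.3],-1],[[0,0,0],[0,0,-0.4],-1],[[0,0,0],[0,0,-0.5],-1],[[0,0,0],[0,0,-0.6],-1],[[0,0,0],[0,0,-0.7],-1],[[0,0,0],[0,0,-0.8],-1],[[0,0,0],[0,0,-0.9],-1],[[0,0,0],[0,0,-1.0],-1],[[0,0,0],[0,0,-1.1],-1],[[0,0,0],[0,0,-1.2],-1]]'
python3 -m creep '[[[0,0,0],[0,0,0],-1],[[0,0,0],[0,0,0],-1],[[0,0,0],[0,0,0],-1]]'
python3 - <<'E'
from h import *
print(arm.read_state()["joints"],arm.read_state()["wrist_torque"])
p,d=arm.get_image("side");cv2.imwrite("pics/i.png",cv2.resize(p[130:280,200:350,::-1],None,fx=4,fy=4,interpolation=cv2.INTER_CUBIC))
E
```

```text
clock: 14.08
position: [421.2, 30.0, 93.6]
ee_rot: [0.381, 0.596, -0.594, -0.384]
contact_force: [-9.0, 8.6, 10.6]
gripper_width: 12.7
clock: 14.33
position: [421.3, 30.0, 93.6]
ee_rot: [0.38, 0.597, -0.594, -0.383]
contact_force: [-8.9, 7.9, 10.7]
gripper_width: 12.9
[ 0.4546258   0.21156624 -0.6519611  -0.00913805 -0.70705774 -1.58724292] [ 2.10762774  2.36628179 -0.09825974]
```

View pics/i.png

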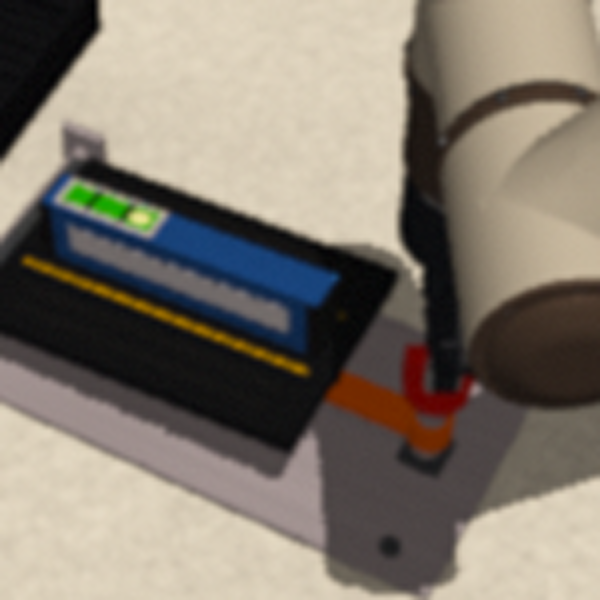

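The bar has turned, the orange arm is higher, and the opening is unchanged at 12.9 mm. I'll release, lift and go back to press.

```bash
python3 -m creep '[[[0,0,0],[0,0,0],0],[[0,0,0],[0,0,0],0],[[0,0,0],[0,0,0],0],[[0,0,0],[0,0,0],0],[[0,0,20],[0,0,0],0],[[0,0,60],[0,0,0],0],[[0,0,100],[0,0,0],0],[[0,0,125],[0,0,0],0],[[0,0,125],[0,0,0.12],0],[[0,0,125],[0,0,0.24],0],[[0,0,125],[0,0,0.36],0],[[0,0,125],[0,0,0.48],0]]'
python3 -m creep '[[[15,-1,0],[0,0,0.12],-1],[[30,-2,0],[0,0,0.24],-1],[[45,-4,0],[0,0,0.36],-1],[[60,-5,0],[0,0,0.48],-1],[[75,-6,0],[0,0,0.6],-1],[[90,-7,0],[0,0,0.72],-1],[[105,-8,0],[0,0,0.84],-1],[[120,-10,0],[0,0,0.96],-1],[[135,-11,0],[0,0,1.08],-1],[[150,-12,0],[0,0,1.2],-1],[[165,-13,0],[0,0,1.32],-1],[[165,-13,0],[0,0,1.44],-1]]'
python3 -m creep '[[[0,0,0],[0,0,0.12],-1],[[0,0,0],[0,0,0.24],-1],[[0,0,0],[0,0,0.36],-1],[[0,0,0],[0,0,0.48],-1],[[0,0,0],[0,0,0.6],-1],[[0,0,0],[0,0,0.716],-1],[[0,0,0],[0,0,0.716],-1]]'
python3 bub.py j
```

```text
clock: 15.38
position: [422.0, 28.8, 217.5]
ee_rot: [0.226, 0.67, -0.669, -0.228]
contact_force: [0.5, 0.1, -0.3]
gripper_width: 42.9
clock: 16.38
position: [589.2, 15.6, 216.4]
ee_rot: [0.272, -0.652, 0.654, -0.27]
contact_force: [0.1, -0.8, 0.5]
gripper_width: -0.0
clock: 16.97
position: [586.9, 15.8, 216.9]
ee_rot: [0.483, -0.517, 0.519, -0.48]
contact_force: [0.1, -0.6, -0.3]
gripper_width: 0.1
green box 240 262 58 149 ztop 126.24786687625155
bubble [244 126  15  20 245] [251.  135.7] [632.3  14.1 126.2]
lines [240  86  23   3  69] [251.  87.] [666.3  11.5 126.2]
lines [241 122  21   3  63] [251. 123.] [641.5  13.4 126.2]
gap 24.84741479498455
BUBBLE mm (+ = hinge) -21.61761294768716
16.9667 [586.91726321  15.80020704 216.93735613] [ 0.1303277  -0.63447854 -0.26139032]
```

View pics/j.png

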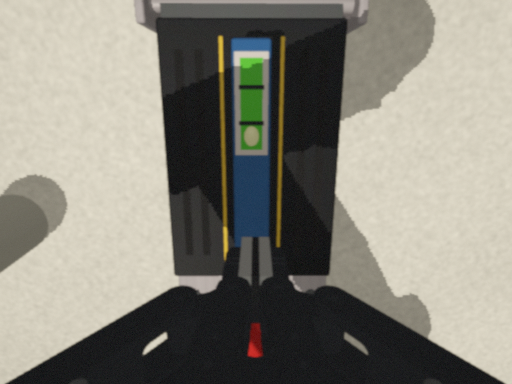

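The level is still between the marks, with the lines at rows 87 and 123 and the bubble at the foot stop (251, 136) while unpressed. Now I'll press again.

```bash
python3 -m creep '[[[0,0,-35],[0,0,0],-1],[[0,0,-65],[0,0,0],-1],[[0,0,-82],[0,0,0],-1],[[0,0,-90],[0,0,0],-1],[[0,0,-94],[0,0,0],-1],[[0,0,-96],[0,0,0],-1],[[0,0,-96],[0,0,0],-1]]'
python3 -m creep '[[[0,0,-1],[0,0,0],-1],[[0,0,-2],[0,0,0],-1],[[0,0,-2],[0,0,0],-1]]'
```

```text
clock: 17.6
position: [587.6, 15.9, 122.3]
ee_rot: [0.482, -0.517, 0.52, -0.48]
contact_force: [-1.9, -1.4, 1.9]
gripper_width: -0.2
clock: 17.85
position: [587.1, 16.1, 120.1]
ee_rot: [0.482, -0.517, 0.519, -0.481]
contact_force: [-1.9, -0.2, 3.3]
gripper_width: -0.2
```

```bash
python3 -m creep '[[[0,0,-1],[0,0,0],-1],[[0,0,-2],[0,0,0],-1],[[0,0,-2],[0,0,0],-1]]'
python3 -m creep '[[[0,0,-1],[0,0,0],-1],[[0,0,-1],[0,0,0],-1]]'
```

```text
clock: 18.1
position: [587.1, 16.1, 119.1]
ee_rot: [0.482, -0.517, 0.519, -0.481]
contact_force: [-6.1, 0.6, 10.8]
gripper_width: 0.2
clock: 18.27
position: [587.1, 16.1, 119.1]
ee_rot: [0.482, -0.516, 0.519, -0.481]
contact_force: [-6.3, 1.2, 15.2]
gripper_width: 0.1
```

```bash
python3 -m creep '[[[0,0,0.5],[0,0,0],-1],[[0,0,0.5],[0,0,0],-1],[[0,0,0.5],[0,0,0],-1],[[0,0,0.5],[0,0,0],-1],[[0,0,0.5],[0,0,0],-1],[[0,0,0.5],[0,0,0],-1],[[0,0,0.5],[0,0,0],-1],[[0,0,0.5],[0,0,0],-1],[[0,0,0.5],[0,0,0],-1],[[0,0,0.5],[0,0,0],-1],[[0,0,0.5],[0,0,0],-1],[[0,0,0.5],[0,0,0],-1]]'
python3 -m creep '[[[0,0,0],[0,0,0],-1],[[0,0,0],[0,0,0],-1],[[0,0,0],[0,0,0],-1],[[0,0,0],[0,0,0],-1],[[0,0,0],[0,0,0],-1],[[0,0,0],[0,0,0],-1],[[0,0,0],[0,0,0],-1],[[0,0,0],[0,0,0],-1],[[0,0,0],[0,0,0],-1],[[0,0,0],[0,0,0],-1],[[0,0,0],[0,0,0],-1],[[0,0,0],[0,0,0],-1]]'
python3 -m creep '[[[0,0,0],[0,0,0],-1],[[0,0,0],[0,0,0],-1],[[0,0,0],[0,0,0],-1],[[0,0,0],[0,0,0],-1],[[0,0,0],[0,0,0],-1],[[0,0,0],[0,0,0],-1],[[0,0,0],[0,0,0],-1],[[0,0,0],[0,0,0],-1],[[0,0,0],[0,0,0],-1],[[0,0,0],[0,0,0],-1],[[0,0,0],[0,0,0],-1],[[0,0,0],[0,0,0],-1]]'
python3 bub.py k
```

```text
clock: 19.27
position: [587.1, 16.1, 119.1]
ee_rot: [0.482, -0.516, 0.519, -0.481]
contact_force: [-5.5, 1.6, 13.1]
gripper_width: -0.0
clock: 20.27
position: [587.1, 16.1, 119.1]
ee_rot: [0.482, -0.516, 0.519, -0.481]
contact_force: [-6.8, 1.0, 13.1]
gripper_width: 0.3
clock: 21.27
position: [587.1, 16.1, 119.1]
ee_rot: [0.482, -0.516, 0.519, -0.481]
contact_force: [-5.9, 0.6, 11.9]
gripper_width: -0.0
green box 231 268 46 192 ztop 119.32039668249028
bubble [238 108  25  33 661] [250.  124.1] [650.8  12.8 119.3]
lines [231  92  38   6 227] [249.6  94.5] [663.4  12.  119.3]
lines [232 150  37   6 215] [249.5 152.4] [638.2  14.  119.3]
gap 25.335023744874103
BUBBLE mm (+ = hinge) 0.05489513881137934
21.2667 [587.09049401  16.10398571 119.10092561] [-5.92915674  0.55578064 11.86072285]
```

View pics/k.png

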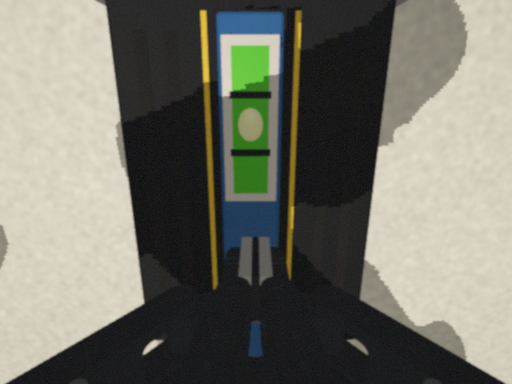

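The bubble is at (250, 124), midway between the black lines at rows 94 and 152, an offset of about 0.1 mm. I'm pressing at 12 N, so I'll hand in.

```bash
python3 - <<'E'
from bench import arm
s=arm.read_state();print(s["clock"],s["contact_force"]);arm.job_done()
E
```

```text
21.3167 [-6.1736533   1.08384631 12.70410095]
the job is handed in; nothing more can be done
```

The job is done and handed in at about 21.3 s, with the arm still pressing the level down; the hand-in reported no verdict.

I laid the level between the yellow marks, vial end towards the hinge, and let go. Pressed down, its bubble read about 12.6 mm towards the hinge, so I turned the knob 1.2 rad clockwise. Then I pressed the level down again.

My last checks, in the final wrist picture and the state reading:
- **Bubble:** it had settled about 0.1 mm from the middle of the vial.
- **Press:** about 12–13 N down, plus about 6 N sideways towards the robot. The level did not visibly slide on this last press. It stopped firmly against the raised foot; I did not measure the foot's contact force directly.
- **Level position:** about (596, 17) mm, within 3 mm of the shelf middle. It had slid about 4 mm towards the foot on the first press, well inside the 30 mm limit.
- **Canister:** never approached. It looked unmoved in the side pictures, but I did not measure it again at the end.

No check failed. The views disagreed by several millimetres on the knob's position, and I used the wrist camera's value; the grip held through the turn.

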